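Change the gangsa key in the tuning vise

TASK

The short gangsa key sitting loose in the bench vise is finished: lift it out and lay it flat across both rails of the key rack. Then lay the longest key in its place, bevelled face up, flat on the wooden ledges between the vise jaws with about the same length standing out on either side, and turn the T-handle clockwise until the screw resists firmly and the key is clamped fast. Leave the middle-length key where it lies on the rack, and leave the tuning fork on its box, the hammer and the mallet undisturbed.

Things in the scene. Friction and masses are not known exactly. Their poses are not given: they have to be found in the camera images.
- vise: Dark iron bench vise, bolted down. Origin on the bench below the middle of the seat; x level along the screw from the T-handle to the fixed jaw, y along the jaws, z up. Jaws reach 30 mm to either side in y, tops level at z 107 mm. Anvil behind the fixed jaw reaches x +129 mm; the moving jaw's iron reaches 39 mm back from its gripping face towards the handle, a round boss 10 mm more.
- vise_seat (a point): Middle of the clamped long key's place at its underside, 100 mm above the bench, axes as the vise. Each jaw has a wooden liner: an upright gripping face 7 mm high and below it a level ledge 17 mm deep with its top at this height. A key lies along y, underside on both ledges, its upright long edges between the two gripping faces. The fixed gripping face is at x +20 mm.
- vise_jaw: The moving jaw; slides along the vise's x towards the fixed jaw as the handle is turned up. Axes as the vise; its gripping face is at x -30 mm in its own frame, and its origin coincides with the vise's when joint vise_handle is 0. So the space between the gripping faces is 50 mm at joint value 0 and 10 mm less for each full turn (up to 0.5 mm play).
- handle_hub (a point): Centre of the T-handle, on the screw axis, 75 mm above the bench, 120 mm from the vise origin on its -x side at joint value 0; it travels with the screw, 10 mm towards +x per turn. The handle is a steel bar 10 mm thick, square to the screw, with a 16 mm ball on each end centred 58 mm from the hub; screw head 23 mm thick. Own x along the screw to the fixed jaw, own y along the bar, turning with it.
- vise_handle (a joint): Angle in rad, right-handed about the vise's +x. Growing = clockwise seen from the handle's end = closing, 1.59 mm/rad. 0: bar level, its +y end towards the vise's +y; pi/2: that end up. Range -0.8 to 11. Turns lightly, stays where left. The 40 mm key is met at 6.3; then resistance rises about 0.5 Nm per rad: 0.45 Nm (8 N at a ball) is firmly clamped, near 60 N between the jaws.
- rack: Key rack: two parallel dark rails with cork tops, 250 mm long in its x, 12 mm wide, centred at y -32 and +32 mm, tops 34 mm above the bench; cross feet 12 mm high under them at x -110 and +110 mm. Origin on the bench at its middle, z up. Keys lie across both rails, along y, at three places: x about -79, 0 and +79 mm; the middle one is empty at the start.
- key_short_center (a point): Centre (half-way up) of the short bronze key, 140 x 36 x 9 mm, about 0.36 kg; x along it, y across, z out of the bevelled face. All keys: flat below, upright long edges 5 mm high, above them bevelled to a top 12 mm narrower with two small dark cord holes. Starts loose on the vise's ledges. Lying on the rack, its centre is 38.5 mm above the bench.
- key_long_center (a point): Centre (half-way up) of the longest bronze key, 185 x 40 x 9 mm, about 0.52 kg, same shape and axes. Starts at one end place of the rack, centre 38.5 mm above the bench. Lying on the vise's ledges its centre is 104.5 mm above the bench.
- key_mid_center (a point): Centre of the middle-length bronze key, 155 x 38 x 9 mm, lying at the other end place of the rack. A bystander.
- fork: Brass tuning fork upright on a wooden resonance box, between vise and rack; box 120 x 56 x 46 mm (x, y, z), fork tips 187 mm above the bench. Origin under the middle of the box. A bystander.
- hammer: Steel cross-peen hammer with wooden handle, lying on the bench, 242 mm long in its x, head 95 mm across at the +x end, 26 mm high. Origin on the bench near mid-length. A bystander.
- mallet: Wooden mallet lying on the bench: round head 52 mm thick, 80 mm across, at the +x end, thin handle to -x, 275 mm in all. Origin on the bench near mid-length. A bystander.
Mind the look-alikes: they are no part of the job. Leave any blue or purple look-alike of the part that bears key_short_center alone. What is shaped like the part that bears key_long_center but purple is not meant.

How it is judged:
By the outcome, as a careful person would: the job done as asked, in the order asked, and still so for the second after the job is handed in, with the robot touching nothing.
It also fails if it takes over 72 s, if anything falls off the work surface, if the arm or the gripper's body presses on something with over 40 N, if the wrist force passes 120 N, or if a joint passes its speed limit or range.

ROBOT

A 6-joint arm with a two-finger parallel gripper is mounted at the origin on the work surface. World frame = base frame: x ahead of the robot, y to its left, z up, the work surface at z = 0. Lengths are in m, angles in rad, forces in N, time in s.
With the tool pointing down it reaches from about 0.35 to 0.775 m from the base axis. Payload 7.3 kg.
Tool frame: the origin (TCP) lies at the very end of the fingers, on their centre line; the grasp point (between the pads) lies grip_point_offset behind it (grip_point_offset is the distance from the TCP to the grasp point, in m); z points along the fingers, y is the direction in which the jaws open and shut (so a half turn about z gives the same grasp; the last joint's range is limited). The gripper opens to 92 mm and grips with 3 to 60 N. Pads are 19 mm wide; open, the fingers measure 130 mm over their backs; the gripper's body (75 mm by 190 mm) begins 47 mm behind the grasp point.
Start: joints at [-0.146, 0.342, 1.524, -0, 1.275, -0.146], TCP at [0.525, 0, 0.227] pointing down, gripper open.
Joint ranges: [-2.53, 2.53], [-0.77, 2.02], [0.04, 2.7], [-1, 4.14], [0.28, 2.66], [-3.11, 3.11]. Speed limits (rad/s): [2.57, 2.57, 3.14, 3.14, 3.14, 3.14].

INTERFACE

Orientations are given as [roll, pitch, yaw] about the fixed x, y, z axes, in that order (R = Rz(yaw) Ry(pitch) Rx(roll)).
In Python, from cell import * gives the robot as it stands.
- The arm moves only by the shell command python3 -m inch 'ROWS' [OPENING] [FORCE]. ROWS is JSON, a list that holds one entry, the list of rows, each a list of 4 numbers: the shift along the tool's x, y, z in mm, then the turn about the tool's z in rad. In form: [[[x, y, z, roll], ...]]. A call has 1 to 10 rows; each row shifts and turns the commanded pose from where the row before left it, along the tool's axes as they then stand; what a row does not reach is not made up. A row lasts 1/8 s, in which the tool goes at most 62.5 mm and 10.7 degrees, less where a joint would pass 70% of its speed; a pose out of reach is approached as far as the arm can. A call with a gripper value outside its range is refused whole. OPENING is the closure, from -1 (fully open) to 1 (shut), set as the call begins (- or left out, the last holds). The fingers move at their own pace and stop on an object; FORCE is the grip in N (left out, the last holds). Time passes only in rows, so rows that do not move let the fingers close. It gives the time, the measured TCP pose, the force and the opening at its end, in the units of the state.
- observe(): the state, without advancing time (a new reading comes with each control period).
- read_camera(name): name is "scene" or "side" or "wrist"; returns a dict with "img" (384x512x3 uint8, blue, green, red), "fx", "fy", "cx", "cy" (pixels), "eye" and "rotation" of the camera in the world; the wrist camera has in their place "T_tool_cam" (4x4, takes a point from camera to tool coordinates, whose origin is the TCP and whose axes are the flange's). Camera axes: x right, y down, z forward; pixel columns grow to the right and rows downward; lengths in m; the calibration is good to about 2 mm. A picture is of the moment at which its call begins: read the wrist's pose just before it. There is no depth.
- hand_in(): hands the job in, once; it reports no verdict.
Trained networks look in the newest picture that a camera, given by its name, has taken for a name from the list of things; names that differ only in an ending like _2 or _b are one class to them, and where a whole thing is asked for, a point or a joint stands for the part that bears it (a point fixed in the world has none). Each returns a list of dicts, best first, with "conf" (0 to 1); they miss things now and then, are a little off and sometimes report something else, mostly with a low value. They report only what shows in the picture. A call takes as long as a camera call. They do not tell look-alikes from the thing itself.
- boxes_of(camera, label): "at" ([row, column] in pixels, amid what is visible of it).
- place_of(camera, label): "at" ([row, column] in pixels: a listed point, or the origin of a listed thing).
The state is a dict: "time": time; "qpos": joint angles; "qvel": joint speeds; "joint_efforts": joint torques, N m; "tool_pos": TCP position; "tool_rot": TCP orientation; "contact_force": force on the tool from outside, world axes, zero at the start; "torque": the same for the moment, N m; "opening": finger opening in m.
Only numpy, scipy, OpenCV 4.12 (cv2) and the standard library are available. Lean on these libraries where they do the work, as an engineer would, in place of code of your own. Each camera call takes 0.05 s, during which the arm holds its last target. There are 200 camera calls.

## Working session

There is one attempt and no reset: what is moved stays moved. The work goes in short steps, Python scripts to look and compute and a shell command to move; the robot and the scene stay as the last step left them, time stands still between calls to the robot, and variables do not carry over. Pictures are saved under pics/ and viewed, about 8 in all and at most 12, crops included, and the job is handed in when it is done.

```bash
ls; mkdir -p pics; cat > h.py <<'E'
from cell import *
import numpy as np, cv2
from scipy.spatial.transform import Rotation as R
def cam(n):
    s=observe(); c=read_camera(n)
    if n=="wrist":
        T=np.array(c["T_tool_cam"]); Rt=R.from_euler('xyz',s["tool_rot"]).as_matrix()
        c["eye"]=Rt@T[:3,3]+np.array(s["tool_pos"]); c["rotation"]=Rt@T[:3,:3]
    c["eye"]=np.array(c["eye"]); c["rotation"]=np.array(c["rotation"]); return c
def px2w(c,rc,z):
    d=c["rotation"]@np.array([(rc[1]-c["cx"])/c["fx"],(rc[0]-c["cy"])/c["fy"],1.])
    return c["eye"]+d*(z-c["eye"][2])/d[2]
def w2px(c,p):
    q=c["rotation"].T@(np.array(p)-c["eye"]); return np.array([c["fy"]*q[1]/q[2]+c["cy"],c["fx"]*q[0]/q[2]+c["cx"]])
E
python3 - <<'E'
from h import *
s=observe(); print(s)
ims=[]
Z=dict(vise=0,vise_seat=.1,handle_hub=.075,rack=0,key_short_center=.1045,key_long_center=.0385,key_mid_center=.0385,fork=0,hammer=0,mallet=0)
for n in("scene","side"):
    c=cam(n); print(n,c["eye"].round(3),c["fx"]); 
    cv2.imwrite(f"pics/{n}0.png",cv2.resize(c["img"],(800,600),interpolation=cv2.INTER_CUBIC))
    for l,z in Z.items():
        for d in place_of(n,l)[:3]: print(l,np.round(d["at"],1),round(d["conf"],2),px2w(c,d["at"],z)[:2].round(3))
E
```

```text
pics
{'time': 0.0, 'qpos': array([-1.45991103e-01,  3.42742924e-01,  1.52498743e+00, -4.16972721e-05,
        1.27540042e+00, -1.46014337e-01]), 'qvel': array([-1.77861013e-04, -3.11792911e-05,  4.29152459e-06, -1.92447355e-03,
        6.40537127e-05, -1.71964760e-03]), 'joint_efforts': array([ 7.61924657e-04, -4.31245601e+01, -2.44219762e+01,  7.17750052e-02,
        5.59406646e-02, -1.04314388e-04]), 'tool_pos': array([5.24603960e-01, 7.23373216e-05, 2.26044806e-01]), 'tool_rot': array([-3.14006511e+00, -1.84340948e-04,  1.57083159e+00]), 'contact_force': array([ 0.3970712 , -1.15831023,  0.22492063]), 'torque': array([-0.03053056, -0.01801756, -0.00946503]), 'opening': 0.09163881336392093}
scene [1.702 0.038 0.891] 498.7498652972761Traceback (most recent call last):
  File "<stdin>", line 9, in <module>
  File "h.py", line 12, in px2w
    return c["eye"]+d*(z-c["eye"][2])/d[2]
                                      ~^^^
IndexError: invalid index to scalar variable.
```

View pics/scene0.png

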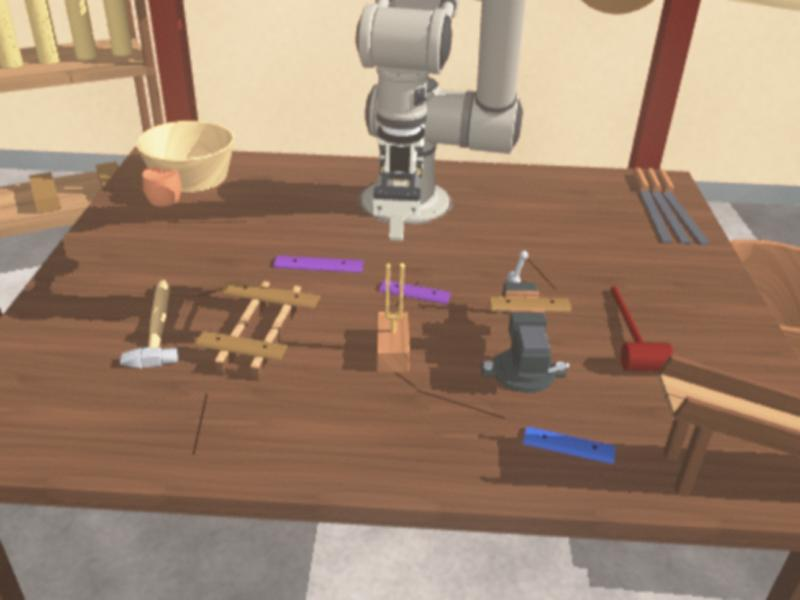

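The scene picture (800x600, [x,y]) shows the following:
- Bronze keys lie on the rack at (272,296) and (241,346), and one lies in the vise at (530,304).
- The purple look-alikes are at (319,264) and (415,291), and the blue one is at (570,445).
- The fork is at (394,330), between the rack and the vise.

The camera rotation is not a matrix, so I'll fix the helper.

```bash
python3 - <<'E'
s=open('h.py').read().replace('c["rotation"]=np.array(c["rotation"]); return','r=np.array(c["rotation"]); c["rotation"]=r if r.ndim==2 else R.from_euler("xyz",r).as_matrix(); return')
open('h.py','w').write(s)
E
python3 - <<'E'
from h import *
Z=dict(vise=0,vise_seat=.1,handle_hub=.075,rack=0,key_short_center=.1045,key_long_center=.0385,key_mid_center=.0385,fork=0,hammer=0,mallet=0)
for n in("scene","side"):
    c=cam(n); print(n,c["eye"].round(3),c["fx"],c["rotation"].round(2).tolist()); 
    cv2.imwrite(f"pics/{n}0.png",cv2.resize(c["img"],(800,600),interpolation=cv2.INTER_CUBIC))
    for l,z in Z.items():
        for d in place_of(n,l)[:3]: print(l,np.round(d["at"],1),round(d["conf"],2),px2w(c,d["at"],z)[:2].round(3))
E
```

```text
scene [1.702 0.038 0.891] 498.7498652972761 [[-0.05, 0.58, -0.81], [1.0, 0.05, -0.03], [0.02, -0.82, -0.58]]
vise [225.  330.7] 0.77 [0.569 0.231]
vise_seat [196.  333.8] 0.8 [0.566 0.228]
handle_hub [174.9 329.8] 0.66 [0.42  0.231]
rack [213.8 166.9] 0.61 [ 0.557 -0.245]
rack [212.8 154.9] 0.35 [ 0.555 -0.281]
key_short_center [281.2 361.2] 0.94 [0.897 0.26 ]
key_short_center [185.2 264.5] 0.7 [0.537 0.035]
key_short_center [195.4 336.5] 0.69 [0.569 0.234]
key_long_center [166.1 205.4] 0.76 [ 0.347 -0.158]
key_long_center [188.5 170.2] 0.62 [ 0.483 -0.247]
key_mid_center [215.  152.9] 0.73 [ 0.615 -0.271]
fork [224.9 252.2] 0.77 [0.588 0.006]
hammer [212.4  98.1] 0.86 [ 0.568 -0.445]
hammer [197.  337.4] 0.63 [0.427 0.262]
mallet [216.  402.4] 0.89 [0.508 0.447]
mallet [188.5 173.2] 0.58 [ 0.427 -0.25 ]
side [ 0.325 -0.776  1.04 ] 435.9612581538273 [[0.96, -0.22, 0.19], [-0.29, -0.74, 0.61], [0.01, -0.64, -0.77]]
vise [151.8 239.3] 0.94 [0.568 0.255]
vise_seat [136.3 235.4] 0.57 [0.551 0.227]
handle_hub [147.7 202.9] 0.7 [0.445 0.231]
rack [279.1 285.3] 0.69 [ 0.562 -0.247]
rack [346.9 307. ] 0.45 [ 0.553 -0.435]
key_short_center [130.3 299.9] 0.69 [0.754 0.191]
key_short_center [210.8 201.4] 0.57 [ 0.387 -0.039]
key_short_center [134.4 235.2] 0.45 [0.552 0.231]
key_long_center [279.1 185. ] 0.9 [ 0.305 -0.193]
key_long_center [278.6 253.9] 0.79 [ 0.476 -0.242]
key_mid_center [269.7 315.1] 0.93 [ 0.637 -0.262]
fork [203.9 266.3] 0.65 [0.589 0.014]
fork [348.2 312.4] 0.54 [ 0.564 -0.442]
hammer [350.6 307.6] 0.66 [ 0.551 -0.444]
mallet [116.4 210.6] 0.76 [0.515 0.462]
mallet [134.9 238.4] 0.26 [0.587 0.337]
```

View pics/side0.png

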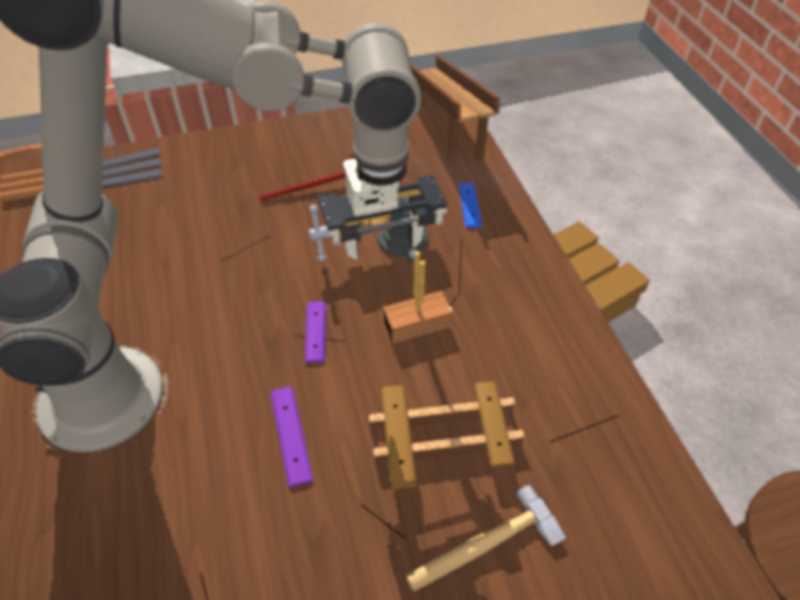

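The rack's near key (side, native, row 279 col 254) is visibly longer than the far one, and the purple ones are excluded. Next I'll look at the vise with the wrist camera.

```bash
python3 -m inch '[[[40,4,-15,0],[45,4,-15,0],[45,4,-15,0],[45,4,-15,0],[25,4,-10,0],[0,0,0,0]]]' -1 40; cat > look.py <<'E'
from h import *
import sys,cell
s=observe(); c=cam("wrist"); print(s["time"],s["tool_pos"].round(4),s["tool_rot"].round(4),s["opening"],s["contact_force"].round(1), s["torque"].round(2))
Z=dict(vise_seat=.1,vise=0,handle_hub=.075,key_short_center=.1045 if sys.argv[2]=='v' else .0385,key_long_center=.0385 if sys.argv[2]=='r' else .1045,key_mid_center=.0385,rack=0)
cv2.imwrite(f"pics/{sys.argv[1]}.png",cv2.resize(c["img"],(800,600),interpolation=cv2.INTER_CUBIC))
for l,z in Z.items():
    for d in place_of("wrist",l)[:2]: print(l,np.round(d["at"],1),round(d["conf"],2),px2w(c,d["at"],z)[:2].round(4))
np.save(f"pics/{sys.argv[1]}.npy",dict(c),allow_pickle=True)
E
python3 look.py w1 v; python3 -c "
import cell;print(getattr(cell,'grip_point_offset',None),cell.read_camera('wrist')['T_tool_cam'])"
```

```text
time: 1.95
tool_pos: [0.5452, 0.2016, 0.2971]
tool_rot: [3.14, -0.0, 1.574]
contact_force: [0.4, -0.3, -0.5]
opening: 0.0917
1.95 [0.5452 0.2016 0.2971] [ 3.1402e+00 -4.0000e-04  1.5736e+00] 0.09172807930000192 [ 0.4 -0.3 -0.5] [-0.02 -0.05  0.04]
vise [140.1 266.2] 0.6 [0.5647 0.2338]
handle_hub [152.5 180.5] 0.57 [0.4462 0.2234]
key_short_center [146.5 270.4] 0.91 [0.5654 0.2348]
key_short_center [104.4 424.6] 0.58 [0.7481 0.285 ]
0.0188 [[-3.11195563e-04 -9.63649049e-01 -2.67171133e-01  7.05352567e-02]
 [ 9.99999723e-01 -4.80570754e-04  5.68572179e-04  9.99789085e-05]
 [-6.76298672e-04 -2.67170882e-01  9.63648931e-01 -1.56674510e-01]
 [ 0.00000000e+00  0.00000000e+00  0.00000000e+00  1.00000000e+00]]
```

View pics/w1.png

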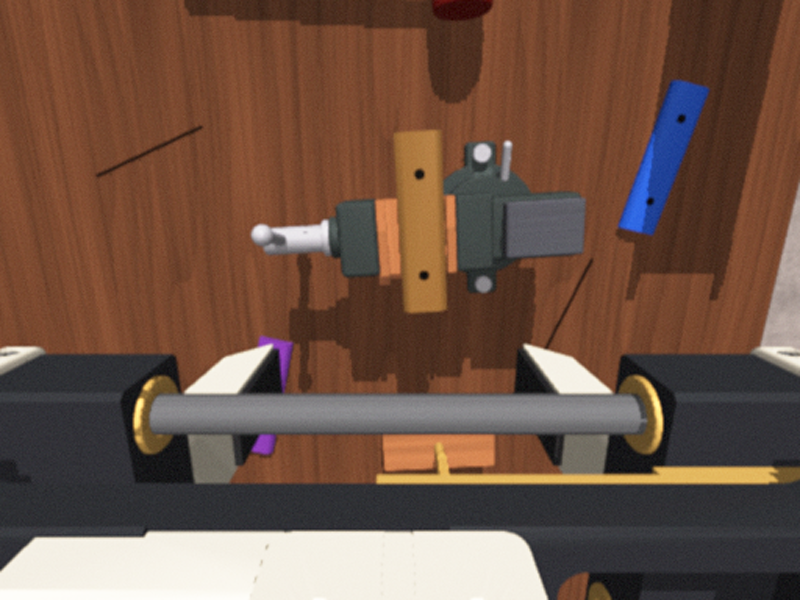

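Wrist view: the short key lies in the vise at about (420,222). The T-handle is near vertical, with its ball at (262,235), and the blue key is at (665,155). I'll make an orthophoto at key height.

```bash
cat >> h.py <<'E'
def ortho(c,x0,x1,y0,y1,z,mm=0.5):
    # image: rows = x decreasing? cols = world x, rows = -y ; returns img
    W=int((x1-x0)*1000/mm);H=int((y1-y0)*1000/mm)
    src=np.float32([[0,0],[W,0],[W,H],[0,H]]); wp=[(x0,y1),(x1,y1),(x1,y0),(x0,y0)]
    dst=np.float32([w2px(c,[a,b,z])[::-1] for a,b in wp])
    return cv2.warpPerspective(c["img"],cv2.getPerspectiveTransform(dst,src),(W,H),flags=cv2.INTER_CUBIC)
def keyfit(c,x0,x1,y0,y1,z,mm=0.5,out=None):
    o=ortho(c,x0,x1,y0,y1,z,mm); h=cv2.cvtColor(o,cv2.COLOR_BGR2HSV)
    m=cv2.inRange(h,(15,110,90),(28,255,255)); m=cv2.morphologyEx(m,cv2.MORPH_OPEN,np.ones((9,9)))
    m=cv2.morphologyEx(m,cv2.MORPH_CLOSE,np.ones((21,21)))
    res=[]
    for k in cv2.findContours(m,0,2)[0]:
        if cv2.contourArea(k)*mm*mm<1500: continue
        b=cv2.boxPoints(cv2.minAreaRect(k)); e=[b[1]-b[0],b[2]-b[1]]; L=max(e,key=np.linalg.norm); w=min(e,key=np.linalg.norm)
        L=L*(-1 if L[1]>0 else 1); ce=b.mean(0)
        res.append((x0+ce[0]*mm/1e3,y1-ce[1]*mm/1e3,np.degrees(np.arctan2(L[0],-L[1])),np.linalg.norm(L)*mm,np.linalg.norm(w)*mm)); cv2.polylines(o,[b.astype(int)],True,(0,255,0),1)
    if out: cv2.imwrite(out,o)
    return res   # cx,cy, tilt deg of +y-axis toward +x, len, width
E
python3 - <<'E'
from h import *
c=np.load("pics/w1.npy",allow_pickle=True).item()
o=ortho(c,.42,.70,.13,.33,.107,.35); print(o.shape)
print(np.round(keyfit(c,.42,.70,.13,.33,.105),4).tolist())
cv2.imwrite("pics/o1.png",o)
E
```

```text
(571, 799, 3)
[[0.5641000270843506, 0.23739999532699585, -3.559299945831299, 140.4438934326172, 35.12590026855469]]
```

View pics/o1.png

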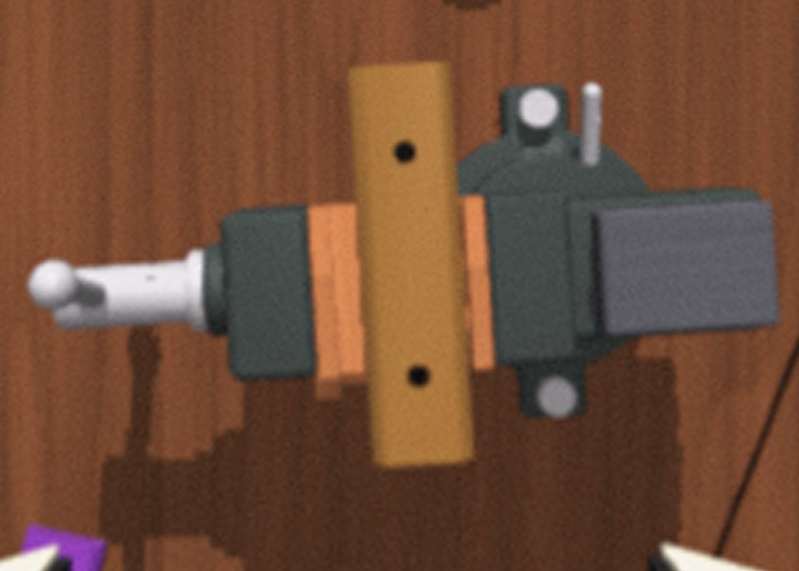

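Measurements:
- **Short key:** centre (.564,.237), tilted 3.6°.
- **Vise:** seat about (.563,.232), yaw about 3.1°.
- **Handle:** joint about 1.45.

I'll grip the short key's -y end, 52 mm off centre, which clears the jaws here and the rails on the rack.

```bash
python3 -m inch '[[[-16,22,12,-0.059],[0,0,40,0],[0,0,45,0],[0,0,45,0],[0,0,40,0],[0,0,20,0],[0,0,10,0],[0,0,0,0]]]' -1 50; python3 look.py w2 v; python3 - <<'E'
from h import *
c=np.load("pics/w2.npy",allow_pickle=True).item()
print(np.round(keyfit(c,.42,.70,.18,.33,.105,out='pics/o2.png'),4).tolist())
E
```

```text
time: 3.4
tool_pos: [0.567, 0.1838, 0.0846]
tool_rot: [-3.141, 0.0, 1.629]
contact_force: [0.5, -1.0, 0.3]
opening: 0.0919
3.4 [0.567  0.1838 0.0846] [-3.1412e+00  1.0000e-04  1.6295e+00] 0.09192848279415926 [ 0.5 -1.   0.3] [0.03 0.02 0.07]
handle_hub [159.7  57.7] 0.78 [0.4475 0.2218]
key_short_center [151.6 253.1] 0.68 [0.5634 0.2371]
[[0.5636000037193298, 0.24040000140666962, -3.5215001106262207, 122.0, 34.9109001159668]]
```

View pics/w2.png

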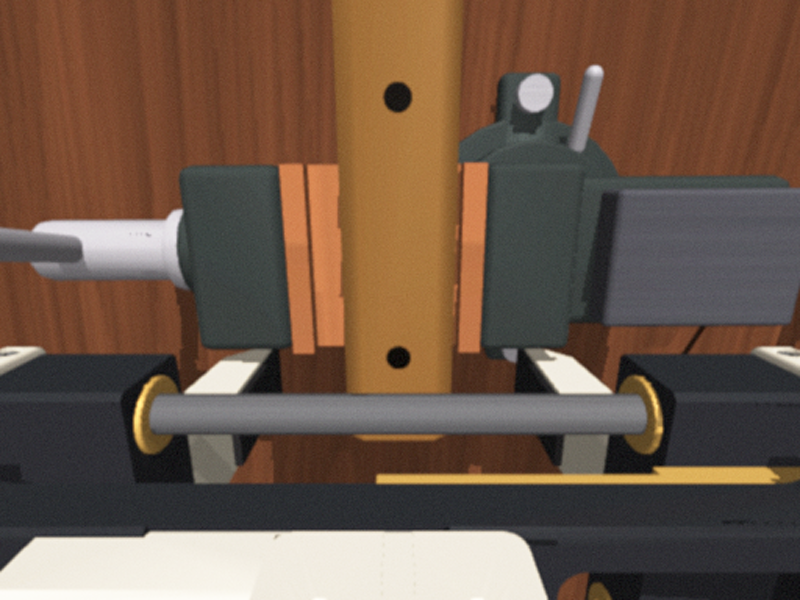

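The key sits midway between the fingers, with its axis at column 400, and the liners' gripping faces show at columns ~308 and ~460. Now I'll close and lift, and compute the vise faces.

```bash
python3 -m inch '[[[0,0,0,0],[0,0,0,0],[0,0,0,0],[0,0,0,0],[0,0,0,0],[0,0,0,0]]]' 1 60;  python3 - <<'E'
from h import *
c=np.load("pics/w2.npy",allow_pickle=True).item()
k=512/800
for n,p in dict(fixT=(460,163),fixB=(458,352),movT=(304,165),movB=(313,352),ironT=(487,165),ironB=(483,348),mT=(280,165),mB=(292,349)).items(): print(n,px2w(c,(p[1]*k,p[0]*k),.107).round(4)[:2])
s=cam("side"); print(np.round(keyfit(s,.40,.72,-.40,-.10,.04,out='pics/o3.png'),4).tolist())
s=cam("scene"); print(np.round(keyfit(s,.40,.72,-.40,-.10,.04,out='pics/o4.png'),4).tolist())
E
python3 -m inch '[[[0,0,-6,0],[0,0,-10,0],[0,0,-20,0],[0,0,-30,0],[0,0,0,0]]]'; python3 look.py w3 v
```

```text
time: 4.55
tool_pos: [0.567, 0.184, 0.0847]
tool_rot: [3.141, 0.0, 1.63]
contact_force: [0.4, -0.1, 0.9]
opening: 0.0364
fixT [0.581 0.26 ]
fixB [0.586 0.201]
movT [0.5354 0.2568]
movB [0.5385 0.1982]
ironT [0.5889 0.26  ]
ironB [0.5941 0.2028]
mT [0.5284 0.2564]
mB [0.5316 0.1989]
[[0.6340000033378601, -0.262800008058548, 2.6424999237060547, 162.35800170898438, 94.23049926757812], [0.4672999978065491, -0.23749999701976776, 10.09749984741211, 192.9438934326172, 64.4990005493164]]
[[0.6410999894142151, -0.2635999917984009, 10.388899803161621, 161.8197021484375, 46.98360061645508], [0.4812000095844269, -0.23989999294281006, 9.251999855041504, 190.0092010498047, 49.293701171875]]
time: 5.28
tool_pos: [0.5685, 0.1843, 0.1534]
tool_rot: [3.136, -0.001, 1.63]
contact_force: [0.7, -0.2, -3.1]
opening: 0.0349
5.275 [0.5685 0.1843 0.1534] [ 3.1360e+00 -6.0000e-04  1.6299e+00] 0.03488113620122161 [ 0.7 -0.2 -3.1] [-0.22 -0.03  0.02]
handle_hub [149.5 111. ] 0.8 [0.4475 0.2202]
key_short_center [151.3 253. ] 0.94 [0.5652 0.2292]
key_short_center [ 93.8 485.1] 0.88 [0.7243 0.2784]
```

The key is in the hand with no sag: its pixel position is unchanged by the lift. Carrying it over the fork to the rack.

```bash
python3 -m inch '[[[0,0,-30,0],[0,0,-40,0],[-10,0,-35,0],[-25,-2,-5,0],[-40,-3,0,0],[-48,-4,0,0],[-50,-4,0,0],[-50,-4,0,0],[-50,-4,0,0],[-50,-4,0,0]]]'; python3 -m inch '[[[-50,-4,0,0],[-45,-4,0,0.05],[-35,-4,0,0.08],[-20,-2,0,0.08],[-10,-2,0,0],[0,0,0,0],[0,0,0,0]]]'; python3 look.py w4 r;  python3 - <<'E'
from h import *
c=np.load("pics/w4.npy",allow_pickle=True).item()
print(np.round(keyfit(c,.40,.72,-.36,-.12,.0405,out='pics/o5.png'),4).tolist())
E
```

```text
time: 6.92
tool_pos: [0.5609, -0.1415, 0.2605]
tool_rot: [3.142, -0.0, 1.63]
contact_force: [0.2, -0.1, -4.3]
opening: 0.0346
time: 7.8
tool_pos: [0.5484, -0.2986, 0.2608]
tool_rot: [3.142, -0.0, 1.422]
contact_force: [1.2, 0.7, -4.2]
opening: 0.0349
7.8 [ 0.5484 -0.2986  0.2608] [ 3.1415e+00 -4.0000e-04  1.4216e+00] 0.03487053769349166 [ 1.2  0.7 -4.2] [-0.19  0.02 -0.  ]
key_short_center [132.2 193.7] 0.4 [ 0.4768 -0.2385]
key_long_center [102.2  75.7] 0.95 [ 0.3344 -0.1788]
key_long_center [131.4 195. ] 0.68 [ 0.4787 -0.2377]
key_mid_center [132.9 319.5] 0.8 [ 0.6413 -0.2642]
[[0.6500999927520752, -0.26669999957084656, 10.560999870300293, 155.2819061279297, 59.983299255371094], [0.5322999954223633, -0.23639999330043793, 7.922299861907959, 254.99429321289062, 145.61790466308594]]
```

View pics/o5.png

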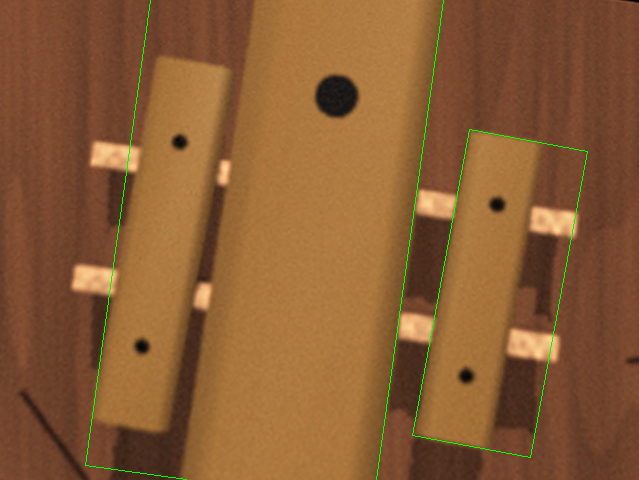

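The orthophoto shows the long key at (.481,-.242), measuring 184.7 mm, bronze and on the rack's left. The middle-length key is at (.639,-.2645), 154.5 mm. The rack centre is about (.562,-.2455), yaw -8.4°. So the left rack key is the long one. Lowering the short key into the middle place.

```bash
python3 -m inch '[[[1,5,20,0],[0,0,45,0],[0,0,50,0],[0,0,50,0],[0,0,40,0],[0,0,20,0],[0,0,8,0],[0,0,5,0],[0,0,0,0]]]'; python3 -m inch '[[[0,0,2,0],[0,0,1,0],[0,0,1,0],[0,0,0,0]]]'
```

```text
time: 9.32
tool_pos: [0.5536, -0.2997, 0.0234]
tool_rot: [3.14, 0.001, 1.42]
contact_force: [-0.4, 0.5, -4.1]
opening: 0.0346
time: 9.82
tool_pos: [0.5536, -0.2996, 0.0191]
tool_rot: [3.141, 0.0, 1.42]
contact_force: [0.7, -0.5, -1.3]
opening: 0.0346
```

```bash
python3 -m inch '[[[0,0,1,0],[0,0,0,0]]]'; python3 -m inch '[[[0,0,0,0],[0,0,0,0],[0,0,0,0],[0,0,-10,0],[0,0,-40,0],[0,0,-50,0],[0,0,-50,0],[0,0,-40,0],[0,0,0,0],[0,0,0,0]]]' -0.25; python3 look.py w5 r;  python3 - <<'E'
from h import *
c=np.load("pics/w5.npy",allow_pickle=True).item()
print(np.round(keyfit(c,.40,.72,-.36,-.12,.0405,out='pics/o6.png'),4).tolist())
E
```

```text
time: 10.07
tool_pos: [0.5536, -0.2997, 0.0187]
tool_rot: [3.14, 0.001, 1.42]
contact_force: [0.1, 0.3, 4.2]
opening: 0.0345
time: 11.32
tool_pos: [0.5529, -0.2991, 0.2075]
tool_rot: [-3.141, -0.0, 1.42]
contact_force: [-0.4, -0.1, 0.0]
opening: 0.0578
11.325 [ 0.5529 -0.2991  0.2075] [-3.1411e+00 -3.0000e-04  1.4198e+00] 0.057759874831915144 [-0.4 -0.1  0. ] [0.01 0.02 0.  ]
key_short_center [131.4 254.6] 0.89 [ 0.5614 -0.247 ]
key_long_center [96.  44.4] 0.77 [ 0.3386 -0.1745]
key_long_center [136.3 182.7] 0.65 [ 0.4795 -0.2401]
key_mid_center [136.8 322.5] 0.66 [ 0.6372 -0.2647]
[[0.6359000205993652, -0.26409998536109924, 9.554300308227539, 155.25669860839844, 45.34239959716797], [0.5533000230789185, -0.2475000023841858, -9.260199546813965, 140.44979858398438, 76.84400177001953], [0.4814000129699707, -0.24210000038146973, 10.462900161743164, 185.57139587402344, 39.71179962158203]]
```

View pics/o6.png

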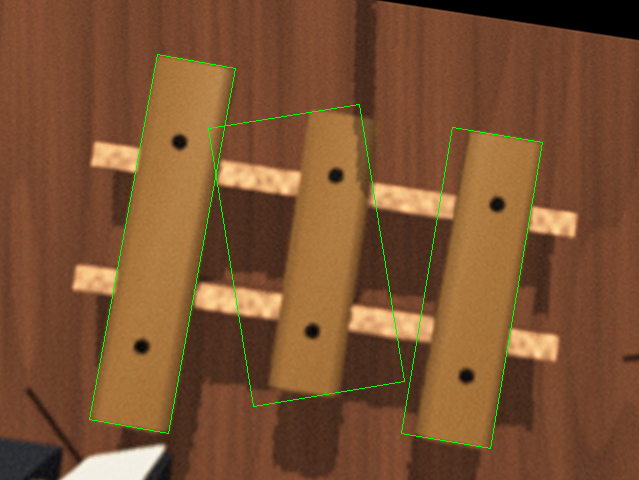

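The short key lies flat across both rails. Next is the long key (.4814,-.2422, tilt 10°), gripped 47 mm off centre at its -y end.

```bash
python3 -m inch '[[[-1.5,-30,0,0.025],[0,-35,0,0],[0,-15.5,20,0],[0,0,45,0],[0,0,50,0],[0,0,45,0],[0,0,20,0],[0,0,8,0],[0,0,0,0]]]'; python3 look.py w6 r;
```

```text
time: 12.85
tool_pos: [0.4738, -0.2876, 0.0198]
tool_rot: [3.142, -0.0, 1.395]
contact_force: [0.1, 0.8, 0.5]
opening: 0.0575
12.85 [ 0.4738 -0.2876  0.0198] [ 3.1416 -0.      1.3947] 0.05748318036651301 [0.1 0.8 0.5] [ 0.04  0.   -0.02]
key_short_center [146.5 412.6] 0.83 [ 0.56   -0.2463]
key_long_center [163.7 247.7] 0.8 [ 0.4792 -0.2405]
```

View pics/w6.png

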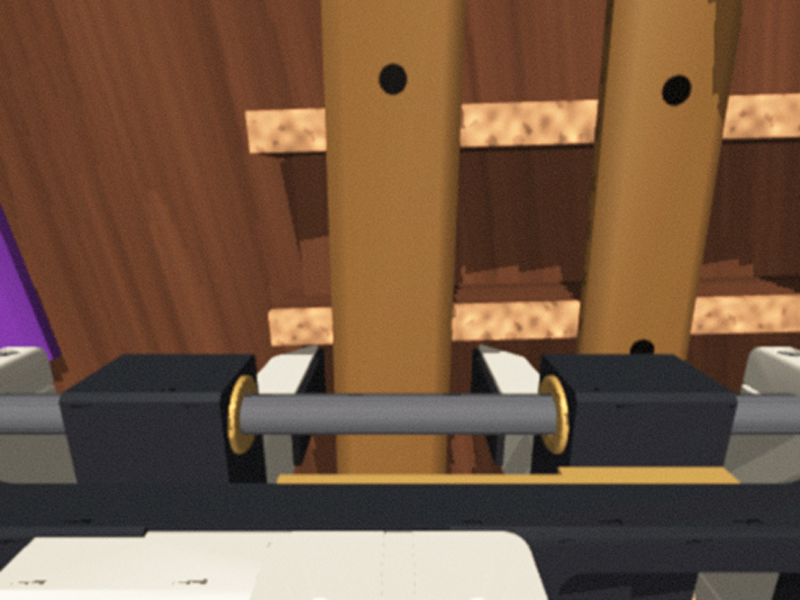

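The long key lies between the fingers, centred at column 393, and the right finger is clear of the short key. The purple key is off at the left. Closing and lifting.

```bash
python3 -m inch '[[[0,0,0,0],[0,0,0,0],[0,0,0,0],[0,0,0,0],[0,0,0,0]]]' 1 60;  python3 -m inch '[[[0,0,-5,0],[0,0,-10,0],[0,0,-30,0],[0,0,-50,0],[0,0,-50,0],[0,0,-50,0],[0,0,-45,0],[0,0,0,0],[0,0,0,0]]]'; python3 look.py w7 h
```

```text
time: 13.88
tool_pos: [0.4734, -0.2875, 0.0197]
tool_rot: [-3.141, -0.0, 1.395]
contact_force: [-2.0, -0.9, 1.9]
opening: 0.0383
time: 15.0
tool_pos: [0.473, -0.2869, 0.2585]
tool_rot: [-3.14, -0.001, 1.395]
contact_force: [-0.5, -0.3, -4.8]
opening: 0.0387
15.0 [ 0.473  -0.2869  0.2585] [-3.1398e+00 -1.1000e-03  1.3949e+00] 0.03866348287029753 [-0.5 -0.3 -4.8] [-0.21  0.04 -0.01]
handle_hub [133.8 376.2] 0.24 [ 0.6244 -0.2638]
key_short_center [128.6 315.9] 0.9 [ 0.5619 -0.2482]
key_long_center [102.7 126.8] 0.89 [ 0.3551 -0.1813]
key_long_center [162.5 249.4] 0.8 [ 0.4712 -0.2666]
key_mid_center [133.1 376.1] 0.81 [ 0.6392 -0.2678]
```

View pics/w7.png

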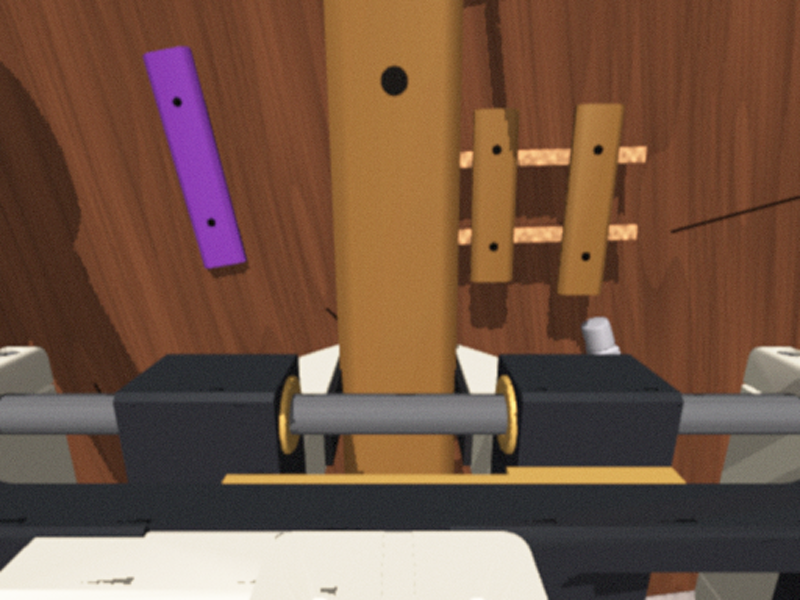

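The key is held without sag: its hole is still at (394,80). The rack shows the short and middle keys in place. Carrying it to the vise.

```bash
python3 -m inch '[[[15,0,-5,0],[35,0,0,0],[48,1,0,0],[50,1,0,0],[50,1,0,0],[50,1,0,0],[50,1,0,0],[50,1,0,0],[50,0,0,0],[40,0,0,0]]]'; python3 -m inch '[[[28,0,0,-0.08],[13,0,0,-0.08],[0,0,0,-0.077],[0,0,30,0],[0,0,35,0],[0,0,25,0],[0,0,0,0],[0,0,0,0]]]'; python3 look.py w8 v
```

```text
time: 16.65
tool_pos: [0.5556, 0.1457, 0.2652]
tool_rot: [3.142, -0.0, 1.396]
contact_force: [0.6, -0.5, -4.6]
opening: 0.0387
time: 17.65
tool_pos: [0.5629, 0.1838, 0.1762]
tool_rot: [3.139, -0.0, 1.632]
contact_force: [-0.1, -0.5, -4.0]
opening: 0.039
17.65 [0.5629 0.1838 0.1762] [ 3.1394e+00 -4.0000e-04  1.6322e+00] 0.03895218323368433 [-0.1 -0.5 -4. ] [-0.25  0.01  0.02]
handle_hub [142.1 129.7] 0.96 [0.4474 0.2237]
key_short_center [ 96.5 475.9] 0.58 [0.729  0.2785]
key_long_center [165.2 248.9] 0.69 [0.5568 0.2143]
```

```bash
python3 -m inch '[[[0,0,30,0],[0,0,30,0],[0,0,16,0],[0,0,0,0],[0,0,0,0]]]'; python3 look.py w9 v
```

```text
time: 18.68
tool_pos: [0.5633, 0.1833, 0.1]
tool_rot: [3.139, -0.0, 1.632]
contact_force: [0.5, -0.2, -4.3]
opening: 0.0383
18.675 [0.5633 0.1833 0.1   ] [ 3.1393e+00 -3.0000e-04  1.6317e+00] 0.03830534801741982 [ 0.5 -0.2 -4.3] [-0.2   0.   -0.02]
handle_hub [156.7  77.5] 0.66 [0.4464 0.2209]
key_short_center [318.2  88.1] 0.46 [0.4602 0.122 ]
key_long_center [163.  249.1] 0.88 [0.5577 0.2284]
```

View pics/w9.png

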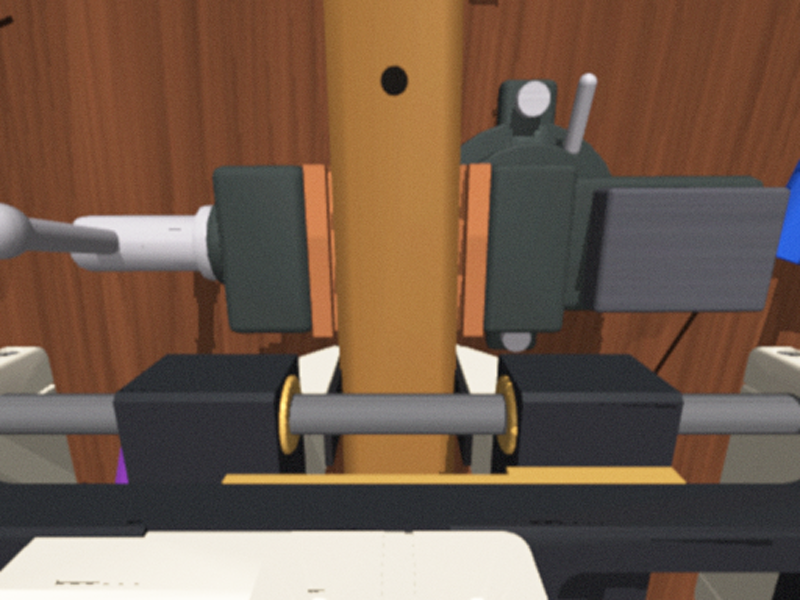

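The key is centred over the seat: edges at columns 336/459, between gripping faces at ~331/464. Lowering.

```bash
python3 -m inch '[[[0,0,4,0],[0,0,4,0],[0,0,3,0],[0,0,1,0],[0,0,0,0]]]';python3 -m inch '[[[0,0,1,0],[0,0,1,0],[0,0,0,0]]]'
```

```text
time: 19.7
tool_pos: [0.5624, 0.1832, 0.0868]
tool_rot: [3.142, -0.0, 1.632]
contact_force: [0.2, 0.1, -2.9]
opening: 0.0384
time: 20.08
tool_pos: [0.5628, 0.1832, 0.0857]
tool_rot: [3.14, -0.0, 1.632]
contact_force: [-2.6, -2.7, 3.4]
opening: 0.0382
```

```bash
python3 -m inch '[[[0,0,0,0],[0,0,0,0],[0,0,0,0],[0,0,-10,0],[0,0,-30,0],[0,0,-40,0],[0,0,-40,0],[0,0,-50,0],[0,0,0,0],[0,0,0,0]]]' -0.4; python3 look.py w10 v;  python3 - <<'E'
from h import *
c=np.load("pics/w10.npy",allow_pickle=True).item()
print(np.round(keyfit(c,.42,.70,.13,.34,.105),4).tolist())
cv2.imwrite("pics/o10.png",ortho(c,.42,.70,.13,.34,.107,.35))
E
```

```text
time: 21.32
tool_pos: [0.5621, 0.1831, 0.2547]
tool_rot: [-3.142, 0.0, 1.632]
contact_force: [-0.4, -0.6, 0.1]
opening: 0.0646
21.325 [0.5621 0.1831 0.2547] [-3.1415  0.      1.6318] 0.0645684820844289 [-0.4 -0.6  0.1] [0.   0.03 0.04]
handle_hub [135.6 156.2] 0.96 [0.444  0.2232]
key_short_center [ 99.1 433.6] 0.94 [0.743  0.2808]
key_short_center [252.3 143.6] 0.85 [0.4343 0.0862]
key_long_center [134. 252.] 0.88 [0.5566 0.2338]
[[0.559499979019165, 0.22660000622272491, -4.1930999755859375, 191.23309326171875, 38.86199951171875]]
```

View pics/o10.png

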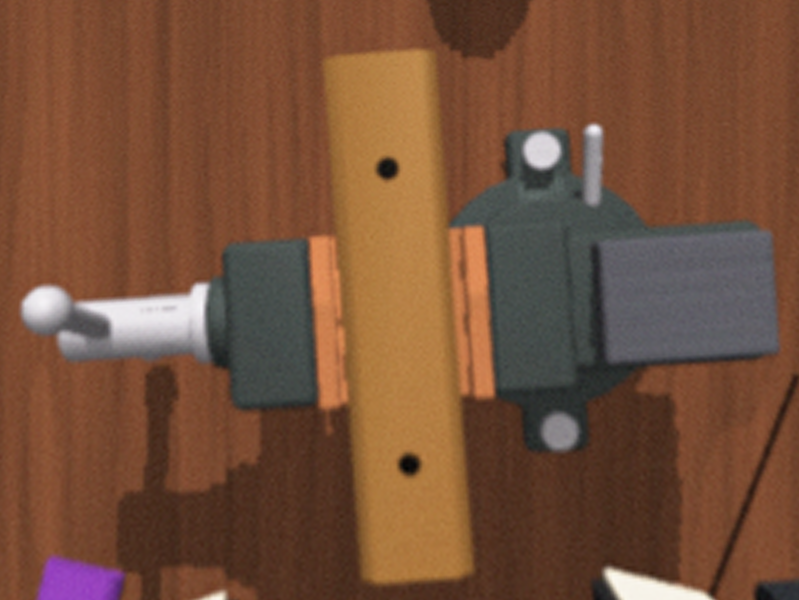

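The long key lies on the ledges, spanning rows 52–582 with its middle at 317 against the jaw middle of about 315. So it is balanced and sits between the faces. Next is the handle: hub about (.446,.223), upper ball about (.4465,.233,.132), θ≈1.4.

```bash
python3 -m inch '[[[15,-30,0,0],[22,-42,0,0],[20,-40,30,0],[0,0,40,0],[0,0,40,0],[0,0,20,0],[0,0,7,0],[0,0,0,0]]]' 0.13 20; python3 -m inch '[[[0,0,0,0],[0,0,0,0],[0,0,0,0],[0,0,0,0]]]' 1 20; python3 - <<'E'
from h import *
import numpy as np
for a,b,n in((1.40,3.35,10),(.2,3.2,10),(.05,1.3,6)):
    t=np.linspace(a,b,n+1); y=58*np.cos(t);z=58*np.sin(t)
    print(n,[[round(p,1),round(1.59*(b-a)/n,1),round(-q,1)] for p,q in zip(np.diff(y),np.diff(z))])
E
```

```text
time: 22.72
tool_pos: [0.4473, 0.2333, 0.1179]
tool_rot: [3.142, 0.0, 1.632]
contact_force: [-0.5, -0.1, -0.3]
opening: 0.04
time: 23.22
tool_pos: [0.4459, 0.2333, 0.1182]
tool_rot: [-3.14, -0.0, 1.632]
contact_force: [-6.4, 0.4, 5.2]
opening: 0.0141
10 [[np.float64(-11.3), 0.3, np.float64(-0.8)], [np.float64(-11.2), 0.3, np.float64(1.4)], [np.float64(-10.7), 0.3, np.float64(3.5)], [np.float64(-9.8), 0.3, np.float64(5.5)], [np.float64(-8.6), 0.3, np.float64(7.3)], [np.float64(-7.0), 0.3, np.float64(8.9)], [np.float64(-5.2), 0.3, np.float64(10.0)], [np.float64(-3.1), 0.3, np.float64(10.9)], [np.float64(-0.9), 0.3, np.float64(11.3)], [np.float64(1.2), 0.3, np.float64(11.2)]]
10 [[np.float64(-5.9), 0.5, np.float64(-16.3)], [np.float64(-10.5), 0.5, np.float64(-13.8)], [np.float64(-14.1), 0.5, np.float64(-10.1)], [np.float64(-16.5), 0.5, np.float64(-5.5)], [np.float64(-17.3), 0.5, np.float64(-0.4)], [np.float64(-16.7), 0.5, np.float64(4.8)], [np.float64(-14.5), 0.5, np.float64(9.5)], [np.float64(-11.1), 0.5, np.float64(13.4)], [np.float64(-6.6), 0.5, np.float64(16.0)], [np.float64(-1.6), 0.5, np.float64(17.3)]]
6 [[np.float64(-1.9), 0.3, np.float64(-11.9)], [np.float64(-4.3), 0.3, np.float64(-11.3)], [np.float64(-6.5), 0.3, np.float64(-10.1)], [np.float64(-8.5), 0.3, np.float64(-8.6)], [np.float64(-10.1), 0.3, np.float64(-6.6)], [np.float64(-11.2), 0.3, np.float64(-4.4)]]
```

The ball is gripped (14 mm reading, the usual ~1.5 mm bias). Dragging it clockwise over the top.

```bash
python3 -m inch '[[[-11.3,-0.5,-0.8,0],[-11.2,0.3,1.4,0],[-10.7,0.3,3.5,0],[-9.8,0.3,5.5,0],[-8.6,0.3,7.3,0]]]'; python3 -m inch '[[[-7,0.3,8.9,0],[-5.2,0.3,10,0],[-3.1,0.3,10.9,0],[-0.9,0.3,11.3,0],[1.2,0.3,11.2,0],[0,0,0,0]]]'; python3 - <<'E'
from h import *
s=observe();c=cam("side"); cv2.imwrite("pics/s2.png",c["img"]);print(s["contact_force"],s["opening"])
for n in("wrist","side"):
    c=cam(n)
    for d in place_of(n,"handle_hub")[:2]: print(n,d,px2w(c,d["at"],.075).round(4))
E
```

```text
time: 23.85
tool_pos: [0.4509, 0.181, 0.1013]
tool_rot: [3.141, 0.001, 1.632]
contact_force: [-2.6, -0.5, 3.1]
opening: 0.0143
time: 24.6
tool_pos: [0.4533, 0.1669, 0.0475]
tool_rot: [-3.141, 0.0, 1.632]
contact_force: [0.3, -5.1, 0.2]
opening: 0.0141
[ 0.26764297 -5.07293202  0.15601302] 0.014138364894742163
wrist {'at': [152.0, 250.8], 'conf': 0.58} [0.4484 0.2207 0.075 ]
side {'at': [147.4, 202.4], 'conf': 0.57} [0.4437 0.2326 0.075 ]
```

```bash
python3 -m inch '[[[0,0,0,0],[0,0,0,0],[0,0,-30,0],[0,0,-40,0],[25,0,-25,0],[45,0,0,0],[35,0,5,0],[7.5,0,35,0],[0,0,27.5,0],[0,0,0,0]]]' 0.13; python3 -m inch '[[[0,0,0,0],[0,0,0,0],[0,0,0,0],[0,0,0,0]]]' 1 20
```

```text
time: 26.1
tool_pos: [0.4451, 0.2791, 0.0745]
tool_rot: [-3.138, 0.001, 1.632]
contact_force: [0.2, 0.1, 0.6]
opening: 0.0398
time: 26.6
tool_pos: [0.446, 0.2793, 0.0763]
tool_rot: [-3.141, -0.0, 1.632]
contact_force: [-3.8, 2.6, 0.8]
opening: 0.0145
```

```bash
python3 -m inch '[[[-5.9,0.2,-15.5,0],[-10.5,0.5,-13.8,0],[-14.1,0.5,-10.1,0],[-16.5,0.5,-5.5,0],[-17.3,0.5,-0.4,0]]]'; python3 -m inch '[[[-16.7,0.5,4.8,0],[-14.5,0.5,9.5,0],[-11.1,0.5,13.4,0],[-6.6,0.5,16,0],[-1.6,0.5,14,0],[0,0,0,0]]]'
```

```text
time: 27.22
tool_pos: [0.4526, 0.2149, 0.123]
tool_rot: [3.14, -0.001, 1.632]
contact_force: [-3.3, 1.3, 2.6]
opening: 0.014
time: 27.98
tool_pos: [0.4582, 0.1632, 0.0631]
tool_rot: [-3.141, 0.002, 1.632]
contact_force: [-0.6, -7.7, 0.6]
opening: 0.014
```

```bash
python3 -m inch '[[[0,0,0,0],[0,0,0,0],[0,0,-30,0],[0,0,-40,0],[25,0,-15,0],[45,0,0,0],[38,0,5,0],[9,0,35,0],[0,0,46,0],[0,0,0,0]]]' 0.13; python3 -m inch '[[[0,0,0,0],[0,0,0,0],[0,0,0,0],[0,0,0,0]]]' 1 40; python3 -m inch '[[[-0.5,0.2,-12,0],[-3,0.3,-11.5,0],[0,0,0,0],[0,0,0,0]]]'; python3 -c "
from h import *;print(observe()['contact_force'],observe()['torque'])"
```

```text
time: 29.22
tool_pos: [0.4489, 0.2811, 0.0603]
tool_rot: [-3.136, 0.002, 1.632]
contact_force: [0.2, 0.4, -0.0]
opening: 0.0397
time: 29.72
tool_pos: [0.4505, 0.2818, 0.0632]
tool_rot: [-3.141, -0.0, 1.632]
contact_force: [-3.6, 0.3, 0.0]
opening: 0.0135
time: 30.22
tool_pos: [0.4514, 0.2778, 0.0865]
tool_rot: [-3.141, 0.0, 1.632]
contact_force: [-4.7, -0.4, -1.5]
opening: 0.0137
[-4.72902542 -0.37638452 -1.48419118] [ 0.0080269   0.77515082 -0.05271843]
```

```bash
python3 -m inch '[[[-3.5,0.2,-6.2,0],[-4.4,0.2,-5.9,0],[-5,0.2,-5.2,0],[0,0,0,0],[0,0,0,0]]]'; python3 -m inch '[[[-5.6,0.2,-4.6,0],[0,0,0,0],[0,0,0,0]]]'
```

```text
time: 30.85
tool_pos: [0.4526, 0.266, 0.104]
tool_rot: [-3.141, -0.001, 1.632]
contact_force: [-7.0, 3.0, 2.8]
opening: 0.0133
time: 31.22
tool_pos: [0.4531, 0.2606, 0.1087]
tool_rot: [-3.141, -0.002, 1.632]
contact_force: [-6.9, 3.2, 2.9]
opening: 0.0133
```

```bash
python3 -m inch '[[[-5.6,0,-3.5,0],[-5.8,0,-2.8,0],[0,0,0,0],[0,0,0,0]]]'; python3 - <<'E'
from h import *
s=observe();print(s["contact_force"],s["torque"])
c=cam("wrist");o=c["img"];np.save("pics/w11.npy",dict(c),allow_pickle=True)
print(place_of("wrist","handle_hub")[:2])
q=ortho(c,.44,.62,.18,.27,.107,.5);h=cv2.cvtColor(q,cv2.COLOR_BGR2HSV)
for r in (60,75,90,105): print([tuple(map(int,h[r,k])) for k in range(150,300,6)])
cv2.imwrite("pics/w11.png",cv2.resize(o,(800,600)))
E
```

```text
time: 31.72
tool_pos: [0.454, 0.2496, 0.1156]
tool_rot: [3.141, -0.002, 1.632]
contact_force: [-8.5, 5.5, 7.6]
opening: 0.0133
[-8.48516405  5.54436197  7.58915888] [ 0.97895771  1.46339984 -0.01517836]
[{'at': [246.0, 253.7], 'conf': 0.9}]
[(105, 37, 55), (100, 30, 51), (111, 32, 55), (113, 33, 62), (114, 21, 61), (110, 24, 63), (103, 35, 66), (116, 29, 71), (125, 22, 71), (0, 30, 85), (14, 67, 106), (12, 45, 102), (12, 30, 110), (13, 17, 103), (10, 7, 109), (60, 7, 111), (135, 9, 115), (120, 6, 118), (105, 4, 125), (128, 8, 129), (128, 8, 134), (105, 4, 130), (105, 8, 132), (150, 2, 132), (138, 10, 133)]
[(105, 27, 38), (110, 20, 38), (120, 22, 35), (124, 36, 56), (115, 27, 56), (120, 27, 56), (130, 26, 59), (128, 18, 57), (120, 30, 59), (124, 31, 58), (135, 7, 139), (150, 5, 145), (160, 5, 143), (160, 5, 146), (120, 7, 142), (135, 4, 142), (130, 5, 145), (120, 4, 144), (150, 2, 142), (120, 4, 140), (135, 7, 143), (105, 7, 141), (120, 4, 141), (128, 7, 143), (150, 4, 141)]
[(128, 36, 56), (126, 22, 57), (131, 35, 58), (120, 27, 57), (120, 36, 57), (128, 36, 57), (132, 22, 57), (107, 31, 58), (125, 29, 53), (120, 27, 56), (132, 13, 95), (0, 2, 110), (143, 10, 106), (128, 9, 110), (150, 9, 109), (132, 12, 110), (144, 12, 110), (145, 14, 108), (135, 9, 108), (143, 10, 106), (120, 5, 107), (135, 5, 106), (120, 2, 104), (105, 10, 101), (103, 19, 94)]
[(128, 18, 58), (116, 30, 59), (130, 39, 59), (116, 31, 57), (120, 28, 55), (120, 34, 60), (129, 31, 58), (120, 24, 54), (108, 22, 57), (114, 23, 56), (13, 76, 77), (15, 158, 157), (16, 162, 173), (15, 157, 182), (16, 162, 175), (16, 166, 171), (16, 165, 172), (16, 167, 171), (15, 168, 172), (16, 164, 174), (16, 167, 174), (16, 161, 174), (16, 165, 156), (11, 157, 149), (12, 157, 202)]
```

View pics/w11.png

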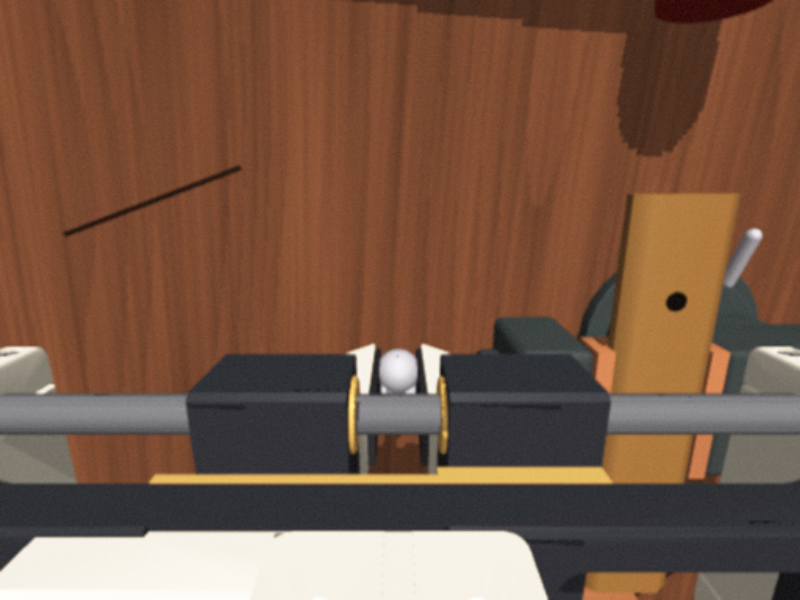

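The ball (398,372) is still pinched but sits towards the pads' forward edge, so it is lagging slightly. The key stays between the liners. I'll solve θ from the ball pixel.

```bash
python3 - <<'E'
from h import *
c=np.load("pics/w11.npy",allow_pickle=True).item()
for t in np.arange(.5,1.5,.1):
    p=np.array([.446+.0093,.2233,.075])+.058*np.array([-.06*np.cos(t),np.cos(t),np.sin(t)]); print(round(t,2),w2px(c,p).round(1),p.round(4))
k=.64
print("gap faces", [px2w(c,(r*k,x*k),.107).round(4)[:2] for x,r in((613,380),(712,380))])
E
```

```text
0.5 [191.2 253.8] [0.4522 0.2742 0.1028]
0.6 [198.  253.8] [0.4524 0.2712 0.1077]
0.7 [205.8 253.8] [0.4526 0.2677 0.1124]
0.8 [214.5 253.7] [0.4529 0.2637 0.1166]
0.9 [223.8 253.7] [0.4531 0.2594 0.1204]
1.0 [233.7 253.7] [0.4534 0.2546 0.1238]
1.1 [244.  253.7] [0.4537 0.2496 0.1267]
1.2 [254.4 253.7] [0.454  0.2443 0.1291]
1.3 [264.9 253.7] [0.4544 0.2388 0.1309]
1.4 [275.  253.7] [0.4547 0.2332 0.1322]
gap faces [array([0.5433, 0.246 ]), array([0.5841, 0.2485])]
```

```bash
python3 -m inch '[[[0,0,0,0],[-4,0.1,-1.8,0],[-4,0.1,-1.5,0]]]' 1 60; python3 -m inch '[[[-4,0.1,-1.2,0]]]'; python3 -m inch '[[[-4,0.1,-0.6,0]]]';  python3 - <<'E'
from h import *
c=cam("wrist"); s=observe(); print(s["contact_force"])
h=cv2.cvtColor(c["img"],cv2.COLOR_BGR2HSV); col=c["img"][215:262,254]; print(col.mean(1).astype(int).tolist())
for t in (1.1,1.2,1.3,1.4):
    p=np.array([.4556,.2233,.075])+.058*np.array([-.06*np.cos(t),np.cos(t),np.sin(t)]); print(t,w2px(c,p).round(1))
E
```

```text
time: 32.2
tool_pos: [0.4545, 0.2431, 0.1185]
tool_rot: [3.141, -0.005, 1.631]
contact_force: [-8.5, 11.7, 0.9]
opening: 0.0129
time: 32.33
tool_pos: [0.4548, 0.2391, 0.1198]
tool_rot: [3.141, -0.005, 1.631]
contact_force: [-8.1, 12.2, 2.1]
opening: 0.0128
time: 32.45
tool_pos: [0.4552, 0.2352, 0.1206]
tool_rot: [3.141, -0.005, 1.631]
contact_force: [-9.8, 12.8, 6.9]
opening: 0.0123
[-8.72138117  6.45174285  8.35071388]
[225, 228, 227, 214, 207, 218, 226, 232, 231, 232, 238, 240, 243, 245, 246, 244, 243, 241, 239, 232, 231, 225, 220, 207, 195, 185, 171, 159, 141, 125, 107, 78, 56, 56, 58, 54, 70, 85, 113, 129, 132, 128, 135, 139, 141, 141, 141]
1.1 [216.9 253.7]
1.2 [227.1 253.7]
1.3 [237.4 253.7]
1.4 [247.5 253.7]
```

While moving, the tangential force is about 12 N at the ball (~0.65 Nm) at θ≈7.5, so the key is firmly clamped. Releasing, retreating and doing a final check.

```bash
python3 -m inch '[[[0,0,0,0],[0,0,0,0],[0,0,0,0],[0,0,-30,0],[0,0,-45,0],[0,0,-45,0],[0,0,-40,0],[-30,20,-10,0],[-30,40,0,0],[0,0,0,0]]]' 0.13; python3 look.py w12 v; python3 - <<'E'
from h import *
c=np.load("pics/w12.npy",allow_pickle=True).item()
print(np.round(keyfit(c,.46,.66,.12,.34,.105),4).tolist())
s=cam("side")
for l in("key_short_center","key_mid_center","fork","hammer","mallet"):
    print(l,[(np.round(d["at"],1).tolist(),round(d["conf"],2)) for d in place_of("side",l)[:3]])
for r,q in((.107,0),): 
    o=ortho(c,.50,.62,.22,.24,.107,.5)
    print([tuple(map(int,v)) for v in cv2.cvtColor(o,cv2.COLOR_BGR2HSV)[10:30].mean(0)[40:200:4]])
E
```

```text
time: 33.75
tool_pos: [0.5216, 0.1741, 0.2889]
tool_rot: [3.141, 0.001, 1.628]
contact_force: [0.0, -0.9, -0.5]
opening: 0.0402
33.75 [0.5216 0.1741 0.2889] [3.1406e+00 8.0000e-04 1.6282e+00] 0.0401704376716087 [ 0.  -0.9 -0.5] [ 0.02 -0.    0.03]
vise_seat [126.9 284.1] 0.25 [0.5544 0.2327]
vise [128.2 287.1] 0.86 [0.5699 0.2276]
handle_hub [128.7 204.2] 0.58 [0.4544 0.2238]
key_short_center [ 98.9 447.8] 0.62 [0.7402 0.2751]
key_short_center [240.9 177.6] 0.62 [0.4256 0.0782]
key_long_center [125.4 291.9] 0.82 [0.563  0.2351]
[[0.564300000667572, 0.2295999974012375, -3.6765999794006348, 185.82359313964844, 39.573001861572266]]
key_short_center [([271.9, 281.4], 0.97), ([127.6, 298.6], 0.88), ([211.9, 199.9], 0.67)]
key_mid_center [([272.2, 316.0], 0.91), ([116.6, 212.8], 0.38)]
fork [([206.9, 271.9], 0.68)]
hammer [([348.6, 310.0], 0.88)]
mallet [([115.5, 210.7], 0.97)]
[(79, 24, 79), (80, 23, 80), (77, 21, 79), (80, 23, 81), (82, 25, 80), (78, 24, 80), (80, 21, 82), (81, 26, 77), (46, 29, 64), (11, 155, 170), (11, 156, 209), (12, 156, 207), (12, 159, 192), (15, 164, 148), (15, 161, 157), (15, 159, 174), (16, 162, 179), (16, 162, 178), (16, 162, 178), (16, 159, 180), (16, 160, 180), (16, 159, 180), (15, 159, 182), (16, 160, 183), (15, 161, 181), (15, 160, 181), (15, 161, 181), (15, 160, 180), (15, 159, 180), (15, 161, 180), (15, 164, 166), (15, 168, 147), (12, 160, 164), (11, 157, 204), (11, 156, 205), (11, 157, 198), (10, 77, 88), (84, 31, 74), (82, 25, 77), (83, 25, 77)]
```

The numbers agree: the key is at (.5643,.2296) at the seat, the liners are flush on both sides, and the bystanders are unmoved. Handing in.

```bash
python3 -c "
from cell import *
print(hand_in())"
```

```text
the job is handed in; nothing more can be done
None
```

The job is done and handed in at about 34 s of the 72 s allowed; no verdict came back.

- **Short key:** I lifted it out of the vise and laid it flat across both rails, in the middle place of the rack. A picture after release confirmed it.
- **Long key:** I laid the 185 mm bronze key on the vise ledges, bevelled face up. The last fit put its centre at (0.564, 0.230), within about 1 mm of the estimated seat. The liners are flush against both long edges.
- **T-handle:** I turned it clockwise in three grips, from about 1.4 to about 7.5 rad. The ball resisted with about 12 N while moving, roughly 0.65 Nm, which is past the 0.45 Nm for firm clamping.
- **Bystanders:** In the final side view the middle key, hammer and mallet were within about 3 px of where they started. The fork reading was about 6 px off its first one, but its origin was partly a guess both times. I never touched the fork, and the robot was clear of everything.

**Checks that failed or disagreed:**
- The last wrist picture could not be viewed because the 12-picture limit was reached, so the final check is from numbers only.
- The handle force read with the arm at rest was lower and partly radial, with the ball lagging slightly in the pads. I relied on the force during motion.

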